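# Open the paint case with its colour code

### The job

Unlock and open the artist's paint case: turn each of the three dials until the middle of the colour that matches the swatch beside it stands at that dial's white pointer. Only when all three are set, slide the lid fully open by its handle, leaving the dials as set and without shifting or knocking over the bottles, jar and brush pot round the case.

Things in the scene. Friction and masses are not known exactly. Their poses are not given: they have to be found in the camera images.
- case: Fixed wooden paint case, 260 (x) x 310 (y) x 65 mm high; origin under its centre, on the table; its x points away from the robot, y to the robot's left. Near part (x -130 to -8): solid deck, top 65 mm up, with three dials at x = -85, y = 105, 0, -105. Far part: tray under a sliding lid. 40 to 45 mm beyond each dial's axis (case's +x) stands a white pointer, 10 mm high.
- knob_left (a point): Grip point of the left dial (+y end of the case's own frame, the robot's left of the row): on its vertical axis, 98 mm above the table. Knob: an upright square aluminium block 34 x 34 mm, 75 to 110 mm above the table, on a dark round disc 80 mm across (its top 75 mm above the table). Its frame turns with the dial: the knob's flat faces look along the frame's x and y.
- knob_middle (a point): Grip point of the middle dial (middle of the row): on its vertical axis, 98 mm above the table. Knob: an upright square aluminium block 34 x 34 mm, 75 to 110 mm above the table, on a dark round disc 80 mm across (its top 75 mm above the table). Its frame turns with the dial: the knob's flat faces look along the frame's x and y.
- knob_right (a point): Grip point of the right dial (-y end, the robot's right of the row): on its vertical axis, 98 mm above the table. Knob: an upright square aluminium block 34 x 34 mm, 75 to 110 mm above the table, on a dark round disc 80 mm across (its top 75 mm above the table). Its frame turns with the dial: the knob's flat faces look along the frame's x and y.
- dial_left (a joint): Angle of the left dial, rad, positive counter-clockwise seen from above; stops at -2.3 and 2.3; stays where left (0.06 N m). Eight colour patches 45 degrees apart ring the disc, 32 mm from the axis: blue along the dial's own +x, yellow next counter-clockwise, red next clockwise, the rest unused. At the pointer: blue at 0, red at +0.785, yellow at -0.785.
- dial_middle (a joint): Angle of the middle dial, rad, positive counter-clockwise seen from above; stops at -2.3 and 2.3; stays where left (0.06 N m). Eight colour patches 45 degrees apart ring the disc, 32 mm from the axis: blue along the dial's own +x, yellow next counter-clockwise, red next clockwise, the rest unused. At the pointer: blue at 0, red at +0.785, yellow at -0.785.
- dial_right (a joint): Angle of the right dial, rad, positive counter-clockwise seen from above; stops at -2.3 and 2.3; stays where left (0.06 N m). Eight colour patches 45 degrees apart ring the disc, 32 mm from the axis: blue along the dial's own +x, yellow next counter-clockwise, red next clockwise, the rest unused. At the pointer: blue at 0, red at +0.785, yellow at -0.785.
- tile_red (a point): Middle of the top of the red swatch, a fixed tile 24 (x) x 44 (y) x 5 mm on the deck, 70 mm above the table; it shows the code colour of the dial nearest to it (axis 62 mm away). The swatches swap places from run to run.
- tile_blue (a point): Middle of the top of the blue swatch, a fixed tile 24 (x) x 44 (y) x 5 mm on the deck, 70 mm above the table; it shows the code colour of the dial nearest to it (axis 62 mm away). The swatches swap places from run to run.
- tile_yellow (a point): Middle of the top of the yellow swatch, a fixed tile 24 (x) x 44 (y) x 5 mm on the deck, 70 mm above the table; it shows the code colour of the dial nearest to it (axis 62 mm away). The swatches swap places from run to run.
- lid_handle (a point): Middle of the lid's handle, a dark wooden rib 70 (along the case's x) x 14 (along the case's y) x 35 mm high, standing on the lid from 74 to 109 mm above the table. Its frame is parallel to the case's. Shut, it lies at x = 40, y = 70 mm in the case's frame.
- lid (a joint): Sliding lid, a pale wooden panel 132 x 302 x 8 mm; m, 0 shut, 0.15 at the stop fully open; it grows as the lid slides towards the case's -y (the robot's right), out over the table, its top 74 mm above the table. Friction 2.5 N; stays where left.
- ink_mid (a point): Bystander: loose amber ink bottle 40 mm across, 100 high, standing on the table close to the case's near (-x) side; the point is on its axis half-way up.
- jar_mid (a point): Bystander: loose blue paint jar 48 mm across, 75 high, standing on the table close to the case's near (-x) side; the point is on its axis half-way up.
- red_bottle_mid (a point): Bystander: loose red ink bottle 40 mm across, 90 high, standing beside the case's -y end; the point is on its axis half-way up.
- pot_mid (a point): Bystander: loose white brush pot 76 mm across, 100 high, brushes standing up to 210 mm, beside the case's +y end; the point is on its axis 50 mm up.

How it is judged:
On the way, in this order (a step that is already met when the one before it is completed fails the run):
1. all three dials show their swatch's colour at the pointer, the lid still shut (((horizontal distance between tile_red and knob_left below 0.085 m and value of joint dial_left between 0.615 and 0.955 rad) or (horizontal distance between tile_blue and knob_left below 0.085 m and value of joint dial_left between -0.17 and 0.17 rad) or (horizontal distance between tile_yellow and knob_left below 0.085 m and value of joint dial_left between -0.955 and -0.615 rad)) and ((horizontal distance between tile_red and knob_middle below 0.085 m and value of joint dial_middle between 0.615 and 0.955 rad) or (horizontal distance between tile_blue and knob_middle below 0.085 m and value of joint dial_middle between -0.17 and 0.17 rad) or (horizontal distance between tile_yellow and knob_middle below 0.085 m and value of joint dial_middle between -0.955 and -0.615 rad)) and ((horizontal distance between tile_red and knob_right below 0.085 m and value of joint dial_right between 0.615 and 0.955 rad) or (horizontal distance between tile_blue and knob_right below 0.085 m and value of joint dial_right between -0.17 and 0.17 rad) or (horizontal distance between tile_yellow and knob_right below 0.085 m and value of joint dial_right between -0.955 and -0.615 rad)) and value of joint lid below 0.02 m), for 0.2 s.
2. the lid is slid fully open (value of joint lid above 0.13 m), for 0.2 s.
At the end, for the whole second after the job is handed in: Each dial within 0.17 rad (10 degrees) of the angle at which its swatch's colour is centred on the pointer, the lid open by more than 130 of its 150 mm and at rest, each bystander within 25 mm of where it stood, everything let go (((horizontal distance between tile_red and knob_left below 0.085 m and value of joint dial_left between 0.615 and 0.955 rad) or (horizontal distance between tile_blue and knob_left below 0.085 m and value of joint dial_left between -0.17 and 0.17 rad) or (horizontal distance between tile_yellow and knob_left below 0.085 m and value of joint dial_left between -0.955 and -0.615 rad)) and ((horizontal distance between tile_red and knob_middle below 0.085 m and value of joint dial_middle between 0.615 and 0.955 rad) or (horizontal distance between tile_blue and knob_middle below 0.085 m and value of joint dial_middle between -0.17 and 0.17 rad) or (horizontal distance between tile_yellow and knob_middle below 0.085 m and value of joint dial_middle between -0.955 and -0.615 rad)) and ((horizontal distance between tile_red and knob_right below 0.085 m and value of joint dial_right between 0.615 and 0.955 rad) or (horizontal distance between tile_blue and knob_right below 0.085 m and value of joint dial_right between -0.17 and 0.17 rad) or (horizontal distance between tile_yellow and knob_right below 0.085 m and value of joint dial_right between -0.955 and -0.615 rad)) and value of joint lid above 0.13 m and velocity of joint lid between -0.01 and 0.01 m/s and distance of each of ink_mid, jar_mid, red_bottle_mid, pot_mid from where it was at the start of the episode below 0.025 m); the robot touches nothing.
It fails at once if the lid is opened more than 20 mm while a dial is not at its code (value of joint lid above 0.02 m and not (((horizontal distance between tile_red and knob_left below 0.085 m and value of joint dial_left between 0.615 and 0.955 rad) or (horizontal distance between tile_blue and knob_left below 0.085 m and value of joint dial_left between -0.17 and 0.17 rad) or (horizontal distance between tile_yellow and knob_left below 0.085 m and value of joint dial_left between -0.955 and -0.615 rad)) and ((horizontal distance between tile_red and knob_middle below 0.085 m and value of joint dial_middle between 0.615 and 0.955 rad) or (horizontal distance between tile_blue and knob_middle below 0.085 m and value of joint dial_middle between -0.17 and 0.17 rad) or (horizontal distance between tile_yellow and knob_middle below 0.085 m and value of joint dial_middle between -0.955 and -0.615 rad)) and ((horizontal distance between tile_red and knob_right below 0.085 m and value of joint dial_right between 0.615 and 0.955 rad) or (horizontal distance between tile_blue and knob_right below 0.085 m and value of joint dial_right between -0.17 and 0.17 rad) or (horizontal distance between tile_yellow and knob_right below 0.085 m and value of joint dial_right between -0.955 and -0.615 rad)))).
It fails at once if a bystander is shifted more than 25 mm or knocked over (distance of any of ink_mid, jar_mid, red_bottle_mid, pot_mid from where it was at the start of the episode above 0.025 m).
It also fails if it takes over 72 s, if anything falls off the work surface, if the arm or the gripper's body presses on something with over 40 N, if the wrist force passes 120 N, or if a joint passes its speed limit or range.

### The arm

A 7-joint arm with a two-finger parallel gripper is mounted at the origin on the work surface. World frame = base frame: x ahead of the robot, y to its left, z up, the work surface at z = 0. Lengths are in m, angles in rad, forces in N, time in s.
With the tool pointing down it reaches from about 0.425 to 0.875 m from the base axis. Payload 4.7 kg.
Tool frame: the origin (TCP) lies at the very end of the fingers, on their centre line; the grasp point (between the pads) lies 19 mm behind it; z points along the fingers, y is the line along which they close (so a half turn about z gives the same grasp; the last joint's range is limited). The gripper opens to 87 mm and grips with 3 to 60 N. Pads are 19 mm wide; open, the fingers measure 117 mm over their backs; the gripper's body (75 mm by 190 mm) begins 51 mm behind the grasp point.
Start: joints at [-1.26, 0.321, -0.07, 1.45, 0.023, 1.371, -0.057], TCP at [0.19, 0.622, 0.223] pointing down, gripper open.
Joint ranges: [-2.86, 2.86], [-0.3, 2.09], [-1.38, 1.24], [0.06, 2.45], [-1.56, 4.7], [0.09, 2.05], [-2.69, 2.69]. Speed limits (rad/s): [2.57, 2.57, 3.14, 3.14, 3.14, 3.14, 3.14].

### API

Orientations are given as a rotation vector (axis times angle).
In Python, from bench import ctrl gives the robot as it stands.
- The arm moves only by the shell command python3 -m jog 'ROWS' [FORCE]. ROWS is JSON, a list that holds one entry, the list of rows, each a list of 7 numbers: the shift along the tool's x, y, z in mm, then the turn, a rotation vector about the tool's x, y, z in degrees, then the finger opening in mm, from 0 to 87. A call has 1 to 10 rows; each row is the pose to reach, as a shift and turn from the pose commanded when the call began, along the tool's axes at that moment; what a row does not reach only later rows make up. A row lasts 1/10 s, in which the tool goes at most 50 mm and 8.59 degrees, less where a joint would pass 70% of its speed; a pose out of reach is approached as far as the arm can. A call with a gripper value outside its range is refused whole. The fingers move at their own pace and stop on an object; FORCE is the grip in N (left out, the last holds). Time passes only in rows, so rows that repeat a pose let the fingers close. It gives the time, the measured TCP pose, the force, the opening and the grip force at its end, in the units of the state.
- ctrl.get_state(): the state, without advancing time (a new reading comes with each control period).
- ctrl.get_image(name): name is "scene" or "side" or "wrist"; returns a dict with "image" (400x640x3 uint8, red, green, blue), "depth" (400x640 float32, m along the optical axis (not along the pixel's ray), 0 where there is no reading), "fov_y" (degrees; the focal length in pixels is half the picture's height over the tangent of half this angle, whatever the lens; pixels are square), "cx", "cy" (the principal point, pixels), "rvec" (rotation vector, rad) and "tvec" (3), from world to camera coordinates, as OpenCV has them. Camera axes: x right, y down, z forward; pixel columns grow to the right and rows downward; lengths in m; the calibration is good to about 2 mm. A picture is of the moment at which its call begins.
- ctrl.close_job(): hands the job in; it is judged then, once.
The state is a dict: "time": time; "joint_positions": joint angles; "qd": joint speeds; "joint_torque": joint torques, N m; "position": TCP position; "tool_rot": TCP orientation; "ft_force": force on the tool from outside, world axes, zero at the start; "torque": the same for the moment, N m; "grip_width": opening from 0.0 (shut) to 1.0 (fully open); "grip_force": force on a finger pad.
Only numpy, scipy, OpenCV 4.12 (cv2) and the standard library are available. Lean on these libraries where they do the work, as an engineer would, in place of code of your own. Each camera call takes 0.05 s, during which the arm holds its last target. There are 200 camera calls.

## Working session

There is one attempt and no reset: what is moved stays moved. The work goes in short steps, Python scripts to look and compute and a shell command to move; the robot and the scene stay as the last step left them, time stands still between calls to the robot, and variables do not carry over. Pictures are saved under pics/ and viewed, at most 10 in all, crops included, and the job is handed in when it is done.

```bash
mkdir -p pics; ls; cat > h.py <<'E'
import numpy as np, cv2, pickle
from bench import ctrl
def snap(name, tag):
    d=ctrl.get_image(name); pickle.dump(d,open(f'pics/{tag}.pkl','wb'))
    cv2.imwrite(f'pics/{tag}.png',cv2.cvtColor(d['image'],cv2.COLOR_RGB2BGR)); return d
def load(tag): return pickle.load(open(f'pics/{tag}.pkl','rb'))
def cam(d):
    f=200/np.tan(np.radians(d['fov_y'])/2); R=cv2.Rodrigues(np.array(d['rvec'],float))[0]
    return f,R,np.array(d['tvec'],float).ravel()
def at_z(d,u,v,z):
    f,R,t=cam(d); c=-R.T@t; r=R.T@np.array([(u-d['cx'])/f,(v-d['cy'])/f,1]); return c+r*(z-c[2])/r[2]
def at_depth(d,u,v):
    f,R,t=cam(d); D=d['depth'][int(v),int(u)]; return R.T@(np.array([(u-d['cx'])/f*D,(v-d['cy'])/f*D,D])-t)
def pix(d,p):
    f,R,t=cam(d); q=R@np.array(p)+t; return f*q[0]/q[2]+d['cx'],f*q[1]/q[2]+d['cy']
E
python3 - <<'E'
from h import *
for n in ('scene','side'):
    d=snap(n,n+'0'); f,R,t=cam(d); print(n,f,-R.T@t,R[2])
a,b=[cv2.imread(f'pics/{n}0.png') for n in('scene','side')]
s=ctrl.get_state(); print(s['position'],s['tool_rot'],s['time'],s['joint_positions'])
E
```

```text
pics
scene 415.7963596887864 [0.86534373 0.37020501 0.75973822] [-0.43871609 -0.35644288 -0.8249101 ]
side 402.70662349848936 [ 0.11114758 -0.33057074  0.64050969] [ 0.52386822  0.48331992 -0.70140142]
[0.19000293 0.6210917  0.22156883] [-4.64403378e-01 -3.10691703e+00  2.70665546e-03] 0.1 [-1.2598979   0.32175748 -0.0700838   1.45154596  0.02260504  1.37080646
 -0.05688041]
```

View pics/scene0.png

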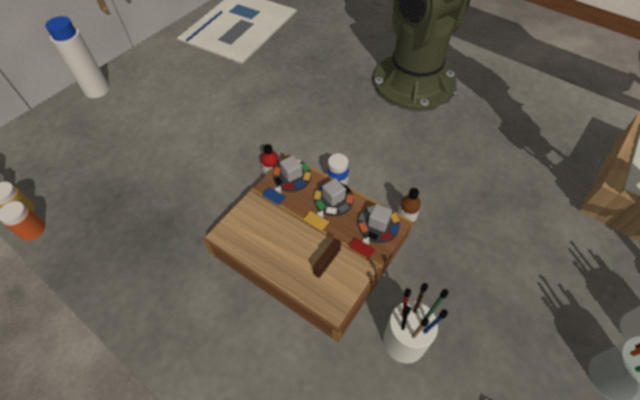

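View pics/side0.png

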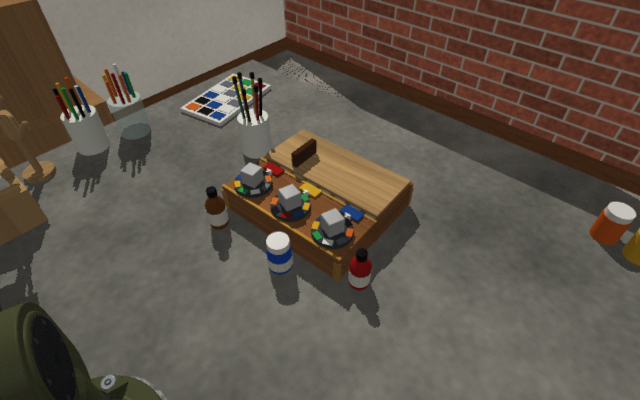

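Left dial's swatch is red, middle's is yellow, right's is blue (scene pixels (361,247), (317,222), (273,196)). I'll rectify the deck to a top-down view at disc height.

```bash
python3 - <<'E'
from h import *
d=load('scene0'); s=load('side0')
for n,D,pts in (('scene',d,[(292,163),(334,186),(381,211)]),('side',s,[(252,168),(290,191),(332,215)])):
    for u,v in pts: print(n,at_z(D,u,v,.11).round(4))
print(at_depth(d,381,211),at_depth(d,334,186),at_depth(d,292,163))
# rectify at z=.075
x0,x1=.0,.0
c=np.mean([at_z(d,u,v,.11) for u,v in [(292,163),(334,186),(381,211)]],0); print(c)
W=.40;N=600;out=[]
for D in (d,s):
    w=[(c[0]+.2,c[1]+.2),(c[0]+.2,c[1]-.2),(c[0]-.2,c[1]-.2),(c[0]-.2,c[1]+.2)]
    src=np.float32([pix(D,(a,b,.075)) for a,b in w])
    H=cv2.getPerspectiveTransform(src,np.float32([[0,0],[N,0],[N,N],[0,N]]))
    out.append(cv2.cvtColor(cv2.warpPerspective(D['image'],H,(N,N),flags=cv2.INTER_CUBIC),cv2.COLOR_RGB2BGR)[:,100:500])
cv2.imwrite('pics/rect.png',np.hstack(out))
E
```

```text
scene [ 0.486  -0.0115  0.11  ]
scene [0.4805 0.0903 0.11  ]
scene [0.4734 0.194  0.11  ]
side [0.481  0.1916 0.11  ]
side [0.4847 0.086  0.11  ]
side [ 0.4908 -0.0146  0.11  ]
[0.47184792 0.19329102 0.10737557] [0.48083703 0.09056298 0.11059877] [ 0.48659499 -0.01091722  0.11098314]
[0.4799781  0.09093766 0.11      ]
```

View pics/rect.png

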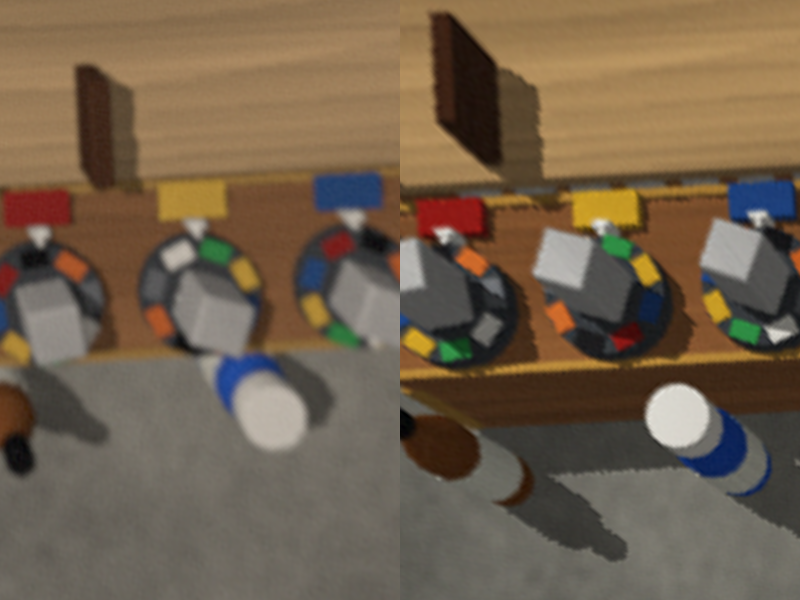

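```bash
cat >> h.py <<'E'
def go(x=None,y=None,z=None,yaw=None):
    """print shift (tool mm) and tool-z turn (deg) to reach TCP xyz with tool y axis at world yaw deg"""
    s=ctrl.get_state(); p=np.array(s['position']); R=cv2.Rodrigues(np.array(s['tool_rot'],float))[0]
    cy=np.degrees(np.arctan2(R[1,1],R[0,1])); t=[p[i] if a is None else a for i,a in enumerate((x,y,z))]
    print('pos',p.round(4),'yaw',cy.round(2),'toolz',R[:,2].round(3),'t',s['time'],'q7',s['joint_positions'][6])
    print('shift',(R.T@(np.array(t)-p)*1000).round(1),'turn z',None if yaw is None else round(-((yaw-cy+180)%360-180),2))
E
python3 - <<'E'
from h import *
d=load('scene0')
print('pot',at_depth(d,413,325),at_depth(d,407,345))
for b in [(407,294),(424,288),(444,293),(442,318)]: print(at_depth(d,*b),at_z(d,*b,.2))
print('ink',at_depth(d,411,205)); 
# tiles & patches: centroid in scene of saturated colours, projected to z
y,x=np.mgrid[140:270,250:425]
hsv=cv2.cvtColor(d['image'],cv2.COLOR_RGB2HSV)
for n,p in (('red',(361,247)),('yel',(316,222)),('blu',(273,196))):
    print(n,hsv[p[1],p[0]],at_z(d,*p,.07).round(4))
go(.477,.193,.25,14)
E
```

```text
pot [0.61620121 0.3500699  0.09829319] [0.64887467 0.35882889 0.09855427]
[0.61829575 0.32320465 0.19192904] [0.62180734 0.32387273 0.2       ]
[0.59265069 0.33742103 0.18569879] [0.59944437 0.33823778 0.2       ]
[0.59251261 0.36428368 0.2075105 ] [0.58880201 0.36420315 0.2       ]
[0.619704   0.37940713 0.19425541] [0.62219939 0.37931365 0.2       ]
ink [0.40136644 0.22252429 0.07011079]
red [  1 191 124] [0.5386 0.1976 0.07  ]
yel [ 20 172 173] [0.547  0.0974 0.07  ]
blu [108 163 105] [ 0.5519 -0.0099  0.07  ]
pos [0.19   0.6211 0.2216] yaw 73.0 toolz [-0.    -0.002 -1.   ] t 0.1 q7 -0.056880409527432604
shift [-399.6 -325.5  -27.8] turn z 59.0
```

```bash
python3 -m jog '[[[-40,-32,-28,0,0,6,60],[-80,-64,-28,0,0,12,60],[-120,-97,-28,0,0,18,60],[-160,-130,-28,0,0,24,60],[-200,-162,-28,0,0,30,60],[-240,-195,-28,0,0,36,60],[-280,-228,-28,0,0,42,60],[-320,-260,-28,0,0,48,60],[-360,-293,-28,0,0,54,60],[-399,-325,-28,0,0,59,60]]]' && python3 - <<'E'
from h import *
go(.477,.193,.22,14)
E
```

```text
time: 1.1
position: [0.4656, 0.2095, 0.2504]
tool_rot: [-1.939, -2.472, -0.0]
ft_force: [0.4, 0.6, -0.4]
grip_width: 0.691
grip_force: 0.0
pos [0.4656 0.2095 0.2504] yaw 13.78 toolz [-0.  0. -1.] t 1.1 q7 -0.23157487236558272
shift [-18.8   7.1  30.4] turn z -0.22
```

```bash
python3 -m jog '[[[0,0,0,0,0,0,60],[0,0,0,0,0,0,60]]]' && python3 - <<'E'
from h import *
d=snap('wrist','w1'); go(.477,.193,.22,14)
f,R,t=cam(d); print(f,-R.T@t,R[2],R[0])
W=.17;c=(.477,.19);N=560
w=[(c[0]+W,c[1]+W),(c[0]+W,c[1]-W),(c[0]-W,c[1]-W),(c[0]-W,c[1]+W)]
H=cv2.getPerspectiveTransform(np.float32([pix(d,(a,b,.075)) for a,b in w]),np.float32([[0,0],[N,0],[N,N],[0,N]]))
r=cv2.cvtColor(cv2.warpPerspective(d['image'],H,(N,N),flags=cv2.INTER_CUBIC),cv2.COLOR_RGB2BGR)
cv2.imwrite('pics/w1v.png',r)
E
```

```text
time: 1.3
position: [0.4654, 0.2103, 0.2503]
tool_rot: [-1.937, -2.472, 0.0]
ft_force: [0.7, 0.7, 0.5]
grip_width: 0.687
grip_force: 0.0
pos [0.4645 0.212  0.2502] yaw 14.03 toolz [-0.001  0.    -1.   ] t 1.35 q7 -0.23180402058654517
shift [-21.5   7.5  30.2] turn z 0.03
315.53554869660996 [0.44910266 0.27749607 0.4119508 ] [ 0.05870019 -0.24478276 -0.9677994 ] [ 0.97123061  0.23813724 -0.00132307]
```

View pics/w1.png

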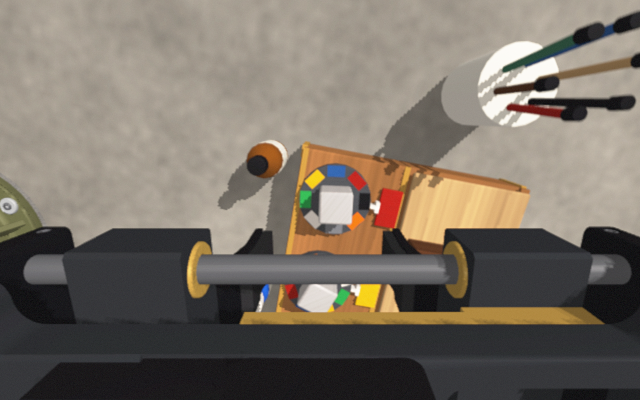

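Wrist view: left dial centred at about (336,200), its knob top at (337,206); blue patch (337,171), yellow (315,180), red (357,180), red tile (388,209).

```bash
python3 - <<'E'
from h import *
d=load('w1')
k=at_z(d,337,206,.11);c=at_z(d,336,200,.075); print('knob',k,'disc',c)
A=lambda a,b:np.degrees(np.arctan2(b[1]-a[1],b[0]-a[0]))
for n,p,o in (('blue',(337,171),0),('yel',(315,180),-45),('red',(357,180),45),('orange',(359,219),135),('green',(306,199),-90)):
    print(n,A(c,at_z(d,*p,.075))+o)
# knob top edges
print('edge', A(at_z(d,321,189,.11),at_z(d,353,188,.11)),A(at_z(d,321,189,.11),at_z(d,320,225,.11)))
print('case edge',A(at_z(d,305,145,.065),at_z(d,289,250,.065)), A(at_z(d,305,145,.065),at_z(d,385,160,.065)),A(at_z(d,527,186,.065),at_z(d,385,160,.065)))
t=at_z(d,388,209,.07);print('tile',t,'dir',A(c,t))
go(c[0],c[1],.13,14)
E
```

```text
knob [0.47833514 0.19819921 0.11      ] disc [0.47896445 0.19540064 0.075     ]
blue 102.2741521567056
yel 104.46303033220738
red 103.51357971421973
orange 108.49218902602291
green -258.17493169337683
edge 15.624812937462929 -78.05324706532825
case edge -85.97310044965299 3.255732090935826 -176.50443827978086
tile [0.53889607 0.19800252 0.07      ] dir 2.4858804475171086
pos [0.4645 0.212  0.2502] yaw 14.03 toolz [-0.001  0.    -1.   ] t 1.35 q7 -0.23180402058654517
shift [-19.7  10.1 120.2] turn z 0.03
```

```bash
python3 -m jog '[[[-10,5,25,0,0,0,60],[-20,10,60,0,0,0,60],[-20,10,100,0,0,0,60],[-20,10,130,0,0,0,60],[-20,10,150,0,0,0,60],[-20,10,160,0,0,0,60],[-20,10,168,0,0,0,60],[-20,10,168,0,0,0,60]]]' && python3 - <<'E'
from h import *
go(.478,.195,.082,14)
E
```

```text
time: 2.15
position: [0.4791, 0.1953, 0.0822]
tool_rot: [-1.932, -2.477, 0.001]
ft_force: [-0.1, 0.0, 0.2]
grip_width: 0.693
grip_force: 0.0
pos [0.4791 0.1953 0.0822] yaw 14.09 toolz [-0.001 -0.    -1.   ] t 2.15 q7 -0.1337840048685905
shift [-0.  -1.1  0.2] turn z 0.09
```

```bash
python3 -m jog '[[[0,0,0,0,0,0,30],[0,0,0,0,0,0,30],[0,0,0,0,0,0,30],[0,0,0,0,0,0,30],[0,0,0,0,0,0,30],[0,0,0,0,0,0,30]]]' 25 && python3 -m jog '[[[0,0,0,0,0,7,30],[0,0,0,0,0,14,30],[0,0,0,0,0,21,30],[0,0,0,0,0,28,30],[0,0,0,0,0,35,30],[0,0,0,0,0,42,30],[0,0,0,0,0,49,30],[0,0,0,0,0,55.6,30],[0,0,0,0,0,55.6,30],[0,0,0,0,0,55.6,30]]]' && python3 - <<'E'
from h import *
go(.478,.195,.082,-41.5)
print(ctrl.get_state()['torque'])
E
```

```text
time: 2.75
position: [0.478, 0.1941, 0.0828]
tool_rot: [-1.933, -2.474, 0.004]
ft_force: [-5.2, -0.6, 5.5]
grip_width: 0.393
grip_force: 24.7
time: 3.75
position: [0.4781, 0.1941, 0.0828]
tool_rot: [-2.864, -1.288, 0.005]
ft_force: [-5.6, -0.8, 4.8]
grip_width: 0.392
grip_force: 24.7
pos [0.4781 0.1941 0.0828] yaw -41.57 toolz [-0.003 -0.001 -1.   ] t 3.75 q7 -1.0880993485003858
shift [ 0.6 -0.7  0.8] turn z -0.07
[-0.44401696  1.27567802 -0.06470613]
```

```bash
python3 -m jog '[[[0,0,0,0,0,0,60],[0,0,0,0,0,0,60],[0,0,0,0,0,0,60],[0,0,-20,0,0,0,60],[0,0,-60,0,0,0,60],[0,0,-100,0,0,0,60],[0,0,-130,0,0,0,60],[0,0,-150,0,0,0,60],[0,0,-150,0,0,0,60]]]' && python3 - <<'E'
from h import *
go(.475,.115,.23,-11)
E
```

```text
time: 4.65
position: [0.4817, 0.1953, 0.2359]
tool_rot: [-2.865, -1.287, -0.011]
ft_force: [-0.6, -0.2, 0.3]
grip_width: 0.689
grip_force: 0.0
pos [0.4817 0.1953 0.2359] yaw -41.6 toolz [ 0.006  0.004 -1.   ] t 4.65 q7 -1.1494514493178158
shift [-64.5  48.3   5.6] turn z -30.6
```

```bash
python3 -m jog '[[[-21,16,3,0,0,-8,60],[-43,32,6,0,0,-16,60],[-64,48,6,0,0,-24,60],[-64,48,6,0,0,-30.6,60],[-64,48,6,0,0,-30.6,60],[-64,48,6,0,0,-30.6,60]]]' && python3 - <<'E'
from h import *
d=snap('wrist','w2'); go(.4845,.0893,.082,-11)
E
```

```text
time: 5.25
position: [0.4727, 0.1152, 0.2257]
tool_rot: [-2.426, -1.996, 0.001]
ft_force: [-0.7, 0.9, -0.8]
grip_width: 0.688
grip_force: 0.0
pos [0.4727 0.1154 0.2259] yaw -11.08 toolz [-0.001 -0.    -1.   ] t 5.3 q7 -0.5068704849554693
shift [-23.3  16.6 143.9] turn z -0.08
```

View pics/w2.png

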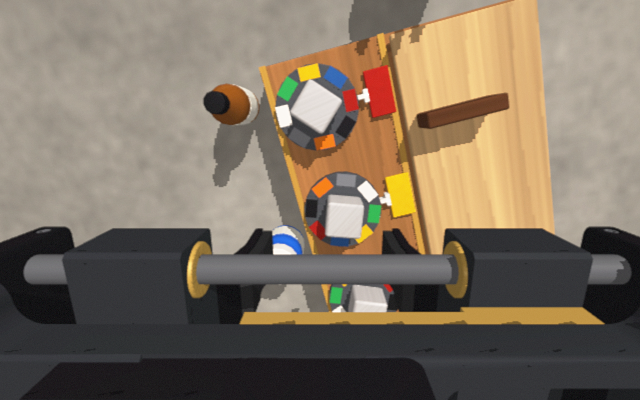

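Left dial (317,106) now has red (351,100) at its pointer (364,97). Middle dial centre (343,208), knob top (345,217), orange (322,187), white (367,191), yellow (364,233).

```bash
python3 - <<'E'
from h import *
d=load('w2')
A=lambda a,b:np.degrees(np.arctan2(b[1]-a[1],b[0]-a[0]))
c=at_z(d,317,106,.075); print('left',c,'red',A(c,at_z(d,351,100,.075)),'blue-45',A(c,at_z(d,336,75,.075))-45,'orange+90',A(c,at_z(d,326,142,.075))+90,'ptr',A(c,at_z(d,364,97,.075)))
c=at_z(d,343,208,.075); print('mid',c,at_z(d,345,217,.11),'ptr',A(c,at_z(d,387,199,.075)))
for n,p,o in (('orange',(322,187),180),('white',(367,191),90),('green',(375,213),90),('yel',(364,233),45),('blue',(340,240),0),('red',(318,230),-45)): print(n,A(c,at_z(d,*p,.075)))
print('edge',A(at_z(d,327,195,.11),at_z(d,363,196,.11)),A(at_z(d,327,237,.11),at_z(d,327,195,.11)))
print('handle',at_z(d,463,105,.109), A(at_z(d,420,119,.109),at_z(d,508,97,.109)))
E
```

```text
left [0.47850324 0.19608825 0.075     ] red -1.5931914263456874 blue-45 0.8968911908878994 orange+90 3.0113042676762944 ptr -0.795553648531834
mid [0.48446037 0.09234483 0.075     ] [0.48488525 0.0936877  0.11      ] ptr 0.8848067965099208
orange 123.09054728396175
white 25.473315663426128
green -20.366015297861516
yel -61.7980794905853
blue -105.59978454702666
red -148.36531357071027
edge -12.795103788721764 78.82188549634367
handle [0.60042606 0.17157027 0.109     ] 2.673700909292302
```

```bash
python3 -m jog '[[[-12,8,25,0,0,1,60],[-23,15,60,0,0,1,60],[-23,15,90,0,0,1,60],[-23,15,115,0,0,1,60],[-23,15,135,0,0,1,60],[-23,15,143,0,0,1,60],[-23,15,143,0,0,1,60]]]' && python3 - <<'E'
from h import *
go(.4845,.0905,.082,-12)
E
```

```text
time: 6.0
position: [0.4825, 0.0895, 0.0825]
tool_rot: [-2.441, -1.977, 0.004]
ft_force: [-0.2, 0.7, 0.1]
grip_width: 0.687
grip_force: 0.0
pos [0.4825 0.0895 0.0825] yaw -12.01 toolz [-0.002 -0.001 -1.   ] t 6.0 q7 -0.38371519652176217
shift [1.4 1.7 0.5] turn z -0.01
```

```bash
python3 -m jog '[[[1,2,0,0,0,0,30],[1,2,0,0,0,0,30],[1,2,0,0,0,0,30],[1,2,0,0,0,0,30],[1,2,0,0,0,0,30],[1,2,0,0,0,0,30]]]' 25 && python3 -m jog '[[[0,0,0,0,0,-7,30],[0,0,0,0,0,-14,30],[0,0,0,0,0,-21,30],[0,0,0,0,0,-28,30],[0,0,0,0,0,-35,30],[0,0,0,0,0,-42,30],[0,0,0,0,0,-49,30],[0,0,0,0,0,-55,30],[0,0,0,0,0,-60,30],[0,0,0,0,0,-60,30]]]' && python3 - <<'E'
from h import *
go(.484,.09,.082,48)
E
```

```text
time: 6.6
position: [0.4841, 0.0905, 0.084]
tool_rot: [-2.439, -1.975, 0.003]
ft_force: [-5.1, 0.9, 5.7]
grip_width: 0.398
grip_force: 24.4
time: 7.6
position: [0.4829, 0.09, 0.0839]
tool_rot: [-1.121, -2.929, 0.003]
ft_force: [-8.8, 0.4, 7.9]
grip_width: 0.394
grip_force: 24.4
pos [0.4829 0.09   0.0839] yaw 48.11 toolz [-0.006  0.    -1.   ] t 7.6 q7 0.659334718225911
shift [-0.9  0.8  1.9] turn z 0.11
```

```bash
python3 -m jog '[[[0,0,0,0,0,0,60],[0,0,0,0,0,0,60],[0,0,0,0,0,0,60],[0,0,-20,0,0,0,60],[0,0,-60,0,0,0,60],[0,0,-100,0,0,0,60],[0,0,-130,0,0,0,60],[0,0,-145,0,0,0,60],[0,0,-145,0,0,0,60]]]' && python3 - <<'E'
from h import *
go(.516,-.029,.228,61)
E
```

```text
time: 8.5
position: [0.4873, 0.0903, 0.2311]
tool_rot: [1.125, 2.929, 0.006]
ft_force: [-0.1, -0.7, 0.0]
grip_width: 0.688
grip_force: 0.0
pos [0.4873 0.0903 0.2311] yaw 47.99 toolz [ 0.005  0.002 -1.   ] t 8.5 q7 0.590203922072886
shift [-101.1  -69.5    3. ] turn z -13.01
```

```bash
python3 -m jog '[[[-33,-23,3,0,0,-5,60],[-67,-46,3,0,0,-10,60],[-101,-69,3,0,0,-13,60],[-101,-69,3,0,0,-13,60],[-101,-69,3,0,0,-13,60]]]' && python3 - <<'E'
from h import *
d=snap('wrist','w3'); go(.49,-.0145,.082,61)
E
```

```text
time: 9.0
position: [0.5139, -0.0298, 0.2243]
tool_rot: [-0.791, -3.039, 0.001]
ft_force: [0.3, 1.3, -0.1]
grip_width: 0.691
grip_force: 0.0
pos [ 0.5138 -0.0283  0.2244] yaw 60.98 toolz [-0.002  0.    -1.   ] t 9.05 q7 1.0848444616838568
shift [ 27.3   0.5 142.4] turn z -0.02
```

View pics/w3.png

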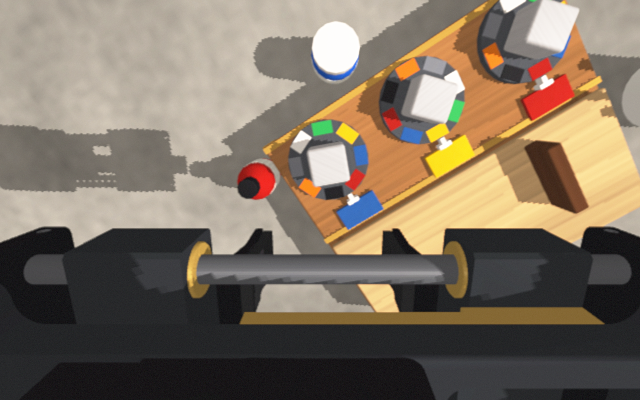

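Left shows red and middle shows yellow at their pointers. Right dial centre (327,160), knob top (328,165), blue (360,157), yellow (347,134), pointer (352,199).

```bash
python3 - <<'E'
from h import *
d=load('w3')
A=lambda a,b:np.degrees(np.arctan2(b[1]-a[1],b[0]-a[0]))
c=at_z(d,327,160,.075); print('right',c,at_z(d,328,165,.11),'ptr',A(c,at_z(d,352,199,.075)))
for n,p,o in (('blue',(361,157),0),('yel',(347,134),-45),('red',(355,181),45),('green',(322,128),-90),('orange',(311,188),135)): print(n,(A(c,at_z(d,*p,.075))+o))
print('edge',A(at_z(d,306,150,.11),at_z(d,343,145,.11)),A(at_z(d,349,181,.11),at_z(d,343,145,.11)))
print('redbottle',at_z(d,250,187,.09))
c=at_z(d,422,99,.075);print('mid yellow',A(c,at_z(d,437,131,.075)),A(c,at_z(d,445,143,.075)))
go(c[0],c[1],.082,64)
E
```

```text
right [ 0.48801298 -0.01520073  0.075     ] [ 0.48847324 -0.01438667  0.11      ] ptr 3.4372349432288445
blue 65.81278293863201
yel 68.18341537374475
red 68.91141317765896
green 69.64553853553923
orange 76.0069945892266
edge 68.38494303487346 161.0421993361305
redbottle [ 0.47292083 -0.09130484  0.09      ]
mid yellow 0.2994275819181201 2.693825097830846
pos [ 0.5138 -0.0283  0.2244] yaw 60.98 toolz [-0.002  0.    -1.   ] t 9.05 q7 1.0848444616838568
shift [ 85.6  88.4 142.5] turn z -3.02
```

```bash
python3 -m jog '[[[14,0,25,0,0,-4,60],[28,0,60,0,0,-8,60],[28,0,90,0,0,-8,60],[28,0,115,0,0,-8,60],[28,0,135,0,0,-8,60],[28,0,142,0,0,-8,60],[28,0,142,0,0,-8,60]]]' && python3 - <<'E'
from h import *
go(.489,-.0145,.082,69)
E
```

```text
time: 9.75
position: [0.4889, -0.0142, 0.0825]
tool_rot: [-0.569, -3.087, 0.001]
ft_force: [0.9, 0.4, 1.0]
grip_width: 0.686
grip_force: 0.0
pos [ 0.4889 -0.0142  0.0825] yaw 69.11 toolz [-0.002 -0.    -1.   ] t 9.75 q7 1.248969856838577
shift [-0.2 -0.2  0.5] turn z 0.11
```

```bash
python3 -m jog '[[[0,0,0,0,0,0,30],[0,0,0,0,0,0,30],[0,0,0,0,0,0,30],[0,0,0,0,0,0,30],[0,0,0,0,0,0,30],[0,0,0,0,0,0,30]]]' 25 && python3 -m jog '[[[0,0,0,0,0,7,30],[0,0,0,0,0,14,30],[0,0,0,0,0,21,30],[0,0,0,0,0,28,30],[0,0,0,0,0,35,30],[0,0,0,0,0,42,30],[0,0,0,0,0,49,30],[0,0,0,0,0,57,30],[0,0,0,0,0,65.5,30],[0,0,0,0,0,65.5,30]]]' && python3 -m jog '[[[0,0,0,0,0,0,60],[0,0,0,0,0,0,60],[0,0,0,0,0,0,60],[0,0,-20,0,0,0,60],[0,0,-60,0,0,0,60],[0,0,-100,0,0,0,60],[0,0,-130,0,0,0,60],[0,0,-145,0,0,0,60],[0,0,-145,0,0,0,60]]]' && python3 - <<'E'
from h import *
go(.59,.13,.228,93)
E
```

```text
time: 10.35
position: [0.4901, -0.016, 0.0841]
tool_rot: [0.573, 3.088, -0.0]
ft_force: [-1.3, -2.7, 5.1]
grip_width: 0.393
grip_force: 24.7
time: 11.35
position: [0.4895, -0.0165, 0.0841]
tool_rot: [-2.157, -2.283, 0.002]
ft_force: [-3.6, -4.0, 7.4]
grip_width: 0.392
grip_force: 24.6
time: 12.25
position: [0.4915, -0.015, 0.2308]
tool_rot: [2.151, 2.287, 0.007]
ft_force: [0.5, -0.1, -0.5]
grip_width: 0.689
grip_force: 0.0
pos [ 0.4915 -0.015   0.2308] yaw 3.52 toolz [ 0.005  0.002 -1.   ] t 12.25 q7 0.012424978787854616
shift [138.7 107.2   3.5] turn z -89.48
```

```bash
python3 -m jog '[[[19,13,3,0,0,-8.5,60],[38,26,3,0,0,-17,60],[57,39,3,0,0,-25.5,60],[76,52,3,0,0,-34,60],[95,65,3,0,0,-42.5,60],[114,78,3,0,0,-51,60],[132,91,3,0,0,-59.5,60],[150,104,3,0,0,-68,60],[165,118,3,0,0,-76.5,60],[175,138,3,0,0,-85,60]]]' && python3 -m jog '[[[0,0,0,0,0,-4.5,60],[0,0,0,0,0,-4.5,60],[0,0,0,0,0,-4.5,60]]]' && python3 - <<'E'
from h import *
d=snap('wrist','w4'); go(.603,.169,.09,93)
E
```

```text
time: 13.25
position: [0.6162, 0.1696, 0.2233]
tool_rot: [-0.028, -3.138, -0.0]
ft_force: [0.0, -0.3, 0.5]
grip_width: 0.69
grip_force: 0.0
time: 13.55
position: [0.6164, 0.1672, 0.2241]
tool_rot: [0.078, -3.139, 0.001]
ft_force: [-0.2, 0.2, 0.0]
grip_width: 0.691
grip_force: 0.0
pos [0.6165 0.1672 0.2246] yaw 92.86 toolz [-0.001 -0.    -1.   ] t 13.6 q7 1.430022606504694
shift [ 13.2   2.6 134.6] turn z -0.14
```

View pics/w4.png

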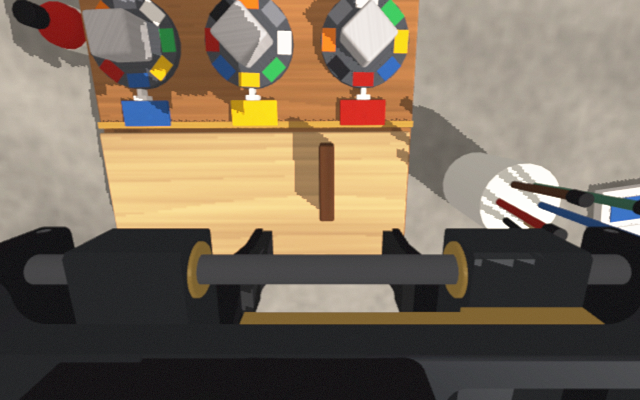

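All three dials show their colour centred at the pointer (blue 141,80; yellow 252,79; red 363,80). The handle top runs from (327,143) to (327,220).

```bash
python3 - <<'E'
from h import *
d=load('w4')
a=at_z(d,327,144,.109);b=at_z(d,327,220,.109);print(a,b,np.linalg.norm(b-a),np.degrees(np.arctan2(b[1]-a[1],b[0]-a[0])))
m=(a+b)/2; go(m[0],m[1],.084,93)
E
```

```text
[0.5688294  0.16517425 0.109     ] [0.63780602 0.16853648 0.109     ] 0.06905851812400068 2.7906452112892954
pos [0.6165 0.1672 0.2246] yaw 92.86 toolz [-0.001 -0.    -1.   ] t 13.6 q7 1.430022606504694
shift [ 12.9   0.4 140.6] turn z -0.14
```

```bash
python3 -m jog '[[[6,0,30,0,0,0,60],[13,0,70,0,0,0,60],[13,0,100,0,0,0,60],[13,0,125,0,0,0,60],[13,0,136,0,0,0,60],[13,0,140,0,0,0,60],[13,0,140,0,0,0,60]]]' && python3 -m jog '[[[0,0,0,0,0,0,8],[0,0,0,0,0,0,8],[0,0,0,0,0,0,8],[0,0,0,0,0,0,8],[0,0,0,0,0,0,8],[0,0,0,0,0,0,8],[0,0,0,0,0,0,8],[0,0,0,0,0,0,8]]]' 25 && python3 - <<'E'
from h import *
go(.596,.017,None,93)
E
```

```text
time: 14.3
position: [0.6043, 0.167, 0.0861]
tool_rot: [-0.081, 3.14, 0.0]
ft_force: [-0.4, 0.3, 0.3]
grip_width: 0.69
grip_force: 0.0
time: 15.1
position: [0.6041, 0.1658, 0.0856]
tool_rot: [0.081, -3.14, 0.002]
ft_force: [-0.7, -3.1, 0.3]
grip_width: 0.157
grip_force: 25.0
pos [0.6041 0.1658 0.0856] yaw 92.96 toolz [-0.    -0.001 -1.   ] t 15.1 q7 1.4619030000178397
shift [  15.7 -148.2    0.2] turn z -0.04
```

```bash
python3 -m jog '[[[0,-4,0,0,0,0,8],[0,-12,0,0,0,0,8],[0,-24,0,0,0,0,8],[0,-36,0,0,0,0,8],[0,-48,0,0,0,0,8],[0,-60,0,0,0,0,8],[0,-72,0,0,0,0,8],[0,-80,0,0,0,0,8],[0,-80,0,0,0,0,8]]]' && python3 - <<'E'
from h import *
go(.5965,.0195,None,93)
E
```

```text
time: 16.0
position: [0.6085, 0.0837, 0.0856]
tool_rot: [-0.078, 3.14, -0.004]
ft_force: [1.9, -3.2, -1.3]
grip_width: 0.161
grip_force: 25.0
pos [0.6085 0.0837 0.0856] yaw 92.85 toolz [ 0.001 -0.003 -1.   ] t 16.0 q7 1.5935643784724816
shift [ 15.2 -63.5   0.2] turn z -0.15
```

```bash
python3 -m jog '[[[0,-4,0,0,0,0,8],[0,-12,0,0,0,0,8],[0,-24,0,0,0,0,8],[0,-36,0,0,0,0,8],[0,-48,0,0,0,0,8],[0,-58,0,0,0,0,8],[0,-64,0,0,0,0,8],[0,-65,0,0,0,0,8],[0,-65,0,0,0,0,8]]]' && python3 -m jog '[[[0,0,0,0,0,0,50],[0,0,0,0,0,0,50],[0,0,0,0,0,0,50],[0,0,-20,0,0,0,50],[0,0,-60,0,0,0,50],[0,0,-100,0,0,0,50],[0,0,-140,0,0,0,50],[0,0,-140,0,0,0,50],[0,0,-140,0,0,0,50]]]' && python3 - <<'E'
from h import *
snap('wrist','w5');snap('scene','s5')
a=cv2.imread('pics/w5.png')[:250,:];b=cv2.imread('pics/s5.png')[120:370,180:460]
cv2.imwrite('pics/end.png',np.vstack([cv2.resize(a,(640,250)),cv2.resize(b,(370,330)).copy() if 0 else cv2.copyMakeBorder(cv2.resize(b,(392,350)),0,0,0,248,cv2.BORDER_CONSTANT)]))
E
```

```text
time: 16.9
position: [0.612, 0.0203, 0.0856]
tool_rot: [-0.08, 3.14, -0.003]
ft_force: [4.3, -2.0, -2.7]
grip_width: 0.154
grip_force: 25.0
time: 17.8
position: [0.6118, 0.0225, 0.2266]
tool_rot: [-0.083, 3.139, 0.001]
ft_force: [-0.1, 0.1, -0.2]
grip_width: 0.57
grip_force: 0.0
```

View pics/end.png

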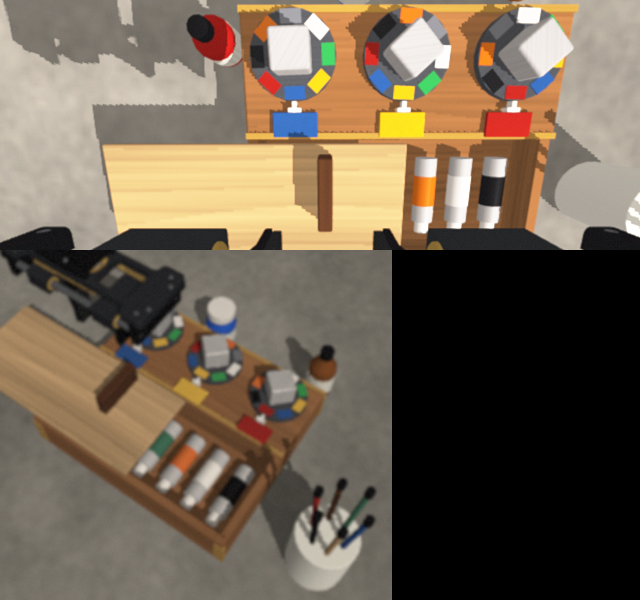

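The lid is open by about 146 mm, the dials still show blue, yellow and red at their pointers, the bystanders stand where they did, and the gripper is clear. I'm handing in.

```bash
python3 -c "
from bench import ctrl
print(ctrl.close_job())"
```

```text
the job is handed in; nothing more can be done
None
```

The three dials are set (left red, middle yellow, right blue), the lid is slid open by about 146 of its 150 mm, the bystanders look unmoved in the last images, and the job is handed in at about 18 s; no verdict came back.

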